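# Lift the tap valve out of its soaking dish with tongs

### The arm

A 6-joint arm with a two-finger parallel gripper is mounted at the origin on the work surface. World frame = base frame: x ahead of the robot, y to its left, z up, the work surface at z = 0. Lengths are in m, angles in rad, forces in N, time in s.
With the tool pointing down it reaches from about 0.35 to 0.975 m from the base axis. Payload 4.9 kg.
Tool frame: the origin (TCP) lies between the finger pads; the fingertips stand env.finger_overhang ahead of it and the grasp point (between the pads) lies 2 mm behind it (env.finger_overhang is the distance from the TCP to the fingertips, in m); z points along the fingers, y is the direction in which the jaws open and shut (so a half turn about z gives the same grasp; the last joint's range is limited). The gripper opens to 85 mm and grips with 20 to 120 N. Pads are 22 mm wide; open, the fingers measure 114 mm over their backs; the gripper's body (76 mm by 85 mm) begins 54 mm behind the grasp point. The pads swing forward as they close: fully open they stand 13 mm farther back than shut.
Start: joints at [1.048, 0.053, 1.613, -0, 1.476, -0.119], TCP at [0.246, 0.575, 0.248] pointing down, gripper open.
Joint ranges: [-3.01, 3.01], [-1.01, 2.22], [0.06, 2.58], [-1.02, 4.17], [0.09, 2.62], [-3.14, 3.14]. Speed limits (rad/s): [2.57, 2.57, 3.14, 3.14, 3.14, 3.14].

### API

Orientations are given as a rotation vector (axis times angle).
In Python, from rig import env gives the robot as it stands.
- The arm moves only by the tool play_rows, never from a script. Its argument "motion" is a list of rows, each a list of 7 numbers: the opening in per cent of the stroke, from 0 (shut) to 100 (fully open), then the shift along the tool's x, y, z in cm, then the turn, a rotation vector about the tool's x, y, z in degrees. A call has 1 to 8 rows; each row shifts and turns the pose as measured when the row begins, along the tool's axes as they then stand; what a row does not reach is not made up. A row lasts 1/8 s, in which the tool goes at most 62.5 mm and 10.7 degrees, less where a joint would pass 70% of its speed; a pose out of reach is approached as far as the arm can. A call is refused whole if a number of a shift passes 6.25 or a number of a turn 10.7, either way. A call with a gripper value outside its range is refused whole. The fingers move at their own pace and stop on an object; "grip_force" is the grip in N (left out, the last holds). Time passes only in rows, so rows that do not move let the fingers close. It gives the time, the measured TCP pose, the force and the opening at its end, in the units of the state.
- env.read_state(): the state, without advancing time (a new reading comes with each control period).
- env.snapshot(name): name is "scene" or "top"; returns a dict with "img" (384x512x3 uint8, red, green, blue), "range_z" (384x512 float32, m along the optical axis (not along the pixel's ray), 0 where there is no reading), "intrinsics" (3x3 intrinsics, pixels), "position" and "orientation" of the camera in the world. Camera axes: x right, y down, z forward; pixel columns grow to the right and rows downward; lengths in m; the calibration is good to about 2 mm. A picture is of the moment at which its call begins.
- env.job_done(): hands the job in, once; it reports no verdict.
The state is a dict: "time": time; "joint_pos": joint angles; "joint_velocities": joint speeds; "effort": joint torques, N m; "eef_pos": TCP position; "orientation": TCP orientation; "force": force on the tool from outside, world axes, zero at the start; "wrist_torque": the same for the moment, N m; "opening": opening from 0.0 (shut) to 1.0 (fully open).
Only numpy, scipy, OpenCV 4.12 (cv2) and the standard library are available. Lean on these libraries where they do the work, as an engineer would, in place of code of your own. Each camera call takes 0.05 s, during which the arm holds its last target.

### The job

Lift the small steel tongs up off their peg, bring them over the soaking dish and squeeze them shut so that their rubber tips pinch the upright brass tap valve, then raise it well clear above the dish. Never touch the valve with the gripper itself, and leave the other things in the cupboard where they are. Finish while still holding: tongs squeezed in the gripper, valve hanging steady in the tongs' tips, at least a hand's breadth (about 100 mm) above the liner.

Things in the scene. Friction and masses are not known exactly. Their poses are not given: they have to be found in the camera images.
- tongs_grip (a point): Where to grip the sprung steel tongs (upside-down U, tips down, 113 mm tall, 80 g): midway between the arms, 37 mm below the top face. z up, y from arm to arm, x along the peg. Arms are strips 16 mm wide (x); over their outsides here 42 mm open, 31 mm when parallel. They carry well, tips still 45 mm apart, squeezed to 37 to 38 mm.
- tongs_tip (a point): Midway between the tongs' rubber tips, 66 mm below the grip point, same axes. Tip pads are 18 mm wide, 20 mm high (10 mm above and below this point); inner faces about 60 mm apart open, 22 mm when the arms are parallel.
- tongs_l (a joint): Closing angle of each tongs arm (both move alike), rad: 0 open, as it hangs; about 0.2 with arms parallel, pinching the 22 mm valve; 0.3 is the stop. At the grip point the spring takes about 4 N to start and 8 N at 0.2; squeeze with 25 to 40 N to pinch an item firmly. The tongs spring open when let go.
- tongs: The bend of the tongs: origin at the underside of the bend, in the middle, where it rests on the peg; z up. The bend's top face is 3 mm above it.
- stand: Fixed peg stand: grey base plate 110 x 80 x 8 mm, a thin post 38 mm from its centre on the +x side, and atop the post a level round steel peg, 8 mm thick, running to -x (so the tongs' x lies along this body's x). Origin at the centre of the base's underside. Highest point 163 mm.
- peg (a point): Top of the peg about where the tongs hang (within 10 mm along the peg), 155 mm above the liner; the free end lies 29 mm further along -x and turns up by 8 mm. The tongs come off straight up (the peg is out from between the arms after 115 mm), or up 12 mm and then along -x.
- dish: Fixed shallow white round soaking dish, 100 mm across, rim 14 mm high, inner floor 5 mm above the liner. Origin at the centre of its underside.
- valve: Brass tap valve standing upright in the dish, round about z; origin at the centre of its underside, 60 g.
- valve_center (a point): Centre of the brass tap valve, 26 mm above its underside. It is 52 mm tall: a rubber foot 26 mm across (0 to 6 mm up), a plain round brass body 22 mm across (6 to 40 mm), and a 9 mm spindle on top (40 to 52 mm). Pinch the body with the tips at about this height; they then stay above the dish's rim.
- spanner: Bystander: steel adjustable spanner, 170 mm long, 44 mm across its jaws, lying between the work places; origin at its underside.
- nut: Bystander: low brass ring nut, 32 mm across, 16 mm high, lying on the liner; origin at its underside.
- brush: Bystander: green pipe brush, 240 mm long, lying across in front of the back shelf; origin at its underside.
- tin: Bystander: white round washer tin, 94 mm wide, 94 mm high, with a wire clamp lid; origin at its underside.
- jar: Bystander: clear round jar, 68 mm wide, 100 mm high; origin at its underside.
- plunger: Bystander: grey plastic plunger, 104 mm wide, 150 mm high, standing beyond the tin; origin at its underside.
Things that resemble listed ones, but are neither listed nor needed, are in the scene too. Leave any purple look-alike of the valve alone.

How it is judged:
On the way, in this order (a step that is already met when the one before it is completed fails the run):
1. the tongs are in the gripper and clear of their peg (distance between tongs and peg above 0.04 m and contact force between tongs and stand below 0.05 N and contact force between the fingers and tongs above 1 N), for 0.1 s.
2. the tongs, held by the gripper, pinch the valve between their tips (contact force between tongs and valve above 1 N and distance between valve_center and tongs_tip below 0.025 m and contact force between the fingers and tongs above 1 N and value of joint tongs_l above 0.12 rad), for 0.1 s.
At the end, for the whole second after the job is handed in: Ends holding: gripper presses tongs and tongs press valve (each over 1 N), valve centre within 25 mm of the tips' middle and over 95 mm above the liner, slower than 0.03 m/s, arms closed over 0.12 rad, nothing but the tongs touching the valve, tongs off the stand, bystanders within 30 mm (all of step 2 and height (world z) of valve_center above 0.095 m and linear speed of valve below 0.03 m/s and contact force between valve and dish below 0.05 N and contact force between each of valve, tongs and stand below 0.05 N and contact force between each of the arm, the fingers and valve below 0.1 N and contact force between valve and spanner below 0.05 N and contact force between valve and nut below 0.05 N and contact force between valve and brush below 0.05 N and contact force between valve and tin below 0.05 N and contact force between valve and jar below 0.05 N and contact force between valve and plunger below 0.05 N and distance of each of spanner, nut, brush, tin, jar, plunger from where it was at the start of the episode below 0.03 m); the arm keeps its last pose, push and grip.
It fails at once if the gripper or arm touches the valve (contact force between any of the fingers, the arm and valve above 0.3 N).
It fails at once if a bystander is moved by more than 30 mm (distance of any of spanner, nut, brush, tin, jar, plunger from where it was at the start of the episode above 0.03 m).
It also fails if it takes over 56 s, if anything falls off the work surface, if the arm or the gripper's body presses on something with over 40 N, if the wrist force passes 120 N, or if a joint passes its speed limit or range.

## Working session

There is one attempt and no reset: what is moved stays moved. The work goes in short steps, Python scripts to look and compute and a tool call to move; the robot and the scene stay as the last step left them, time stands still between calls to the robot, and variables do not carry over. Pictures are saved under pics/ and viewed, and the job is handed in when it is done.

Besides the shell and the picture viewer there is one more tool, called as name(argument=value, ...) on one line, values as JSON. play_rows: Moves the arm, as the interface text tells. Its arguments: {"type":"object","properties":{"motion":{"type":"array"},"grip_force":{"type":"number"}},"required":["motion"]}

```bash
ls; mkdir -p pics; python3 - <<'E'
from rig import env
import cv2,numpy as np
print(env.read_state(), env.finger_overhang)
for n in("scene","top"):
    s=env.snapshot(n); cv2.imwrite(f"pics/{n}0.png",s["img"][:,:,::-1]); np.savez(f"{n}0.npz",**s)
    print(n,s["intrinsics"],s["position"],s["orientation"])
E
```

```text
pics
{'time': 0.0, 'joint_pos': array([ 1.04798748e+00,  5.33556503e-02,  1.61431311e+00, -2.33185923e-06,
        1.47600236e+00, -1.18993133e-01]), 'joint_velocities': array([-4.55115155e-04,  1.15413416e-03,  9.65427646e-05, -6.94671285e-04,
       -1.80822951e-03, -2.36276319e-04]), 'effort': array([-2.20316535e-03, -3.93696213e+01, -3.70168412e+01, -3.82693006e-04,
        7.21089717e-03, -1.00877054e-05]), 'eef_pos': array([0.24527731, 0.57421099, 0.24705232]), 'orientation': array([-0.62987952, -3.07713205,  0.00309869]), 'force': array([-0.15945412, -0.36362896, -0.54830009]), 'wrist_torque': array([-0.08351602,  0.0626906 , -0.02883565]), 'opening': 1.0030596192658707} 0.017
scene [[462.67706895   0.         252.86262784]
 [  0.         462.67706895 195.13820222]
 [  0.           0.           1.        ]] [ 1.27546195 -0.90214373  0.94149502] [-2.11609962 -0.69183798  0.35085451]
top [[412.34715415   0.         257.7895364 ]
 [  0.         412.34715415 194.74235536]
 [  0.           0.           1.        ]] [ 0.36571278 -0.00818691  1.32932804] [-2.09794494  2.16288011 -0.1679106 ]
```

View pics/scene0.png

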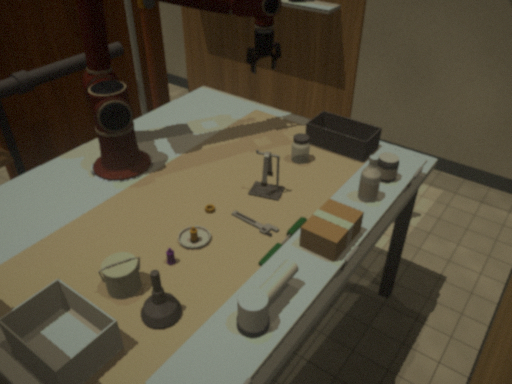

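View pics/top0.png

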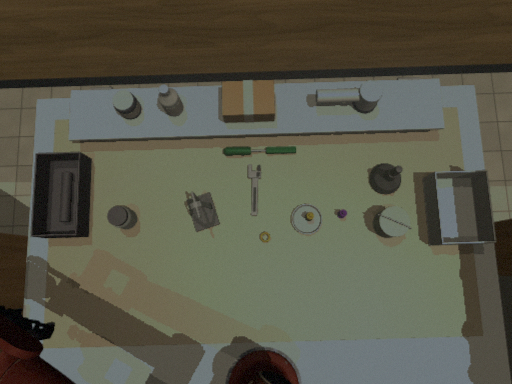

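```bash
cat > h.py <<'E'
import numpy as np,cv2
from scipy.spatial.transform import Rotation as R
def load(f): return dict(np.load(f))
def ray(s,u,v):
    K=s["intrinsics"]; d=np.linalg.inv(K)@[u,v,1]
    return s["position"],R.from_rotvec(s["orientation"]).as_matrix()@d
def plane(s,u,v,z):
    p,d=ray(s,u,v); return p+d*(z-p[2])/d[2]
def cloud(s):
    v,u=np.mgrid[:384,:512]; K=s["intrinsics"]; z=s["range_z"]
    P=np.stack([(u-K[0,2])/K[0,0]*z,(v-K[1,2])/K[1,1]*z,z],-1)
    return P@R.from_rotvec(s["orientation"]).as_matrix().T+s["position"]
def proj(s,P):
    q=(np.atleast_2d(P)-s["position"])@R.from_rotvec(s["orientation"]).as_matrix()
    q=q@s["intrinsics"].T; return q[:,:2]/q[:,2:]
def crop(s,x0,y0,w,h,k,name):
    im=s["img"][y0:y0+h,x0:x0+w,::-1]; im=cv2.convertScaleAbs(im,alpha=1.6,beta=10)
    cv2.imwrite("pics/"+name,cv2.resize(im,None,fx=k,fy=k,interpolation=cv2.INTER_CUBIC))
E
python3 - <<'E'
from h import *
s=load("scene0.npz");t=load("top0.npz")
a=s["img"]
def c(s,x0,y0,w,h,k): return cv2.resize(cv2.convertScaleAbs(s["img"][y0:y0+h,x0:x0+w,::-1],alpha=1.6,beta=10),(w*k,h*k),interpolation=cv2.INTER_CUBIC)
cv2.imwrite("pics/c1.png",np.hstack([c(s,240,140,60,65,6),c(t,175,180,60,65,6)]))
cv2.imwrite("pics/c2.png",np.hstack([c(s,155,215,60,60,6),c(t,285,185,65,60,6)]))
for n,q in(("s",s),("t",t)):
    P=cloud(q); print(n,(q["range_z"]>0).mean())
    m=(P[...,2]>0.1)&(P[...,2]<0.2)&(abs(P[...,0]-.45)<.15)&(abs(P[...,1]-.18)<.15)
    print(m.sum(),np.round(P[m][::max(1,m.sum()//40)],3).tolist())
E
```

```text
s 0.9903818766276041
198 [[0.506, 0.166, 0.16], [0.508, 0.163, 0.154], [0.518, 0.172, 0.154], [0.542, 0.183, 0.157], [0.515, 0.165, 0.152], [0.526, 0.171, 0.153], [0.541, 0.173, 0.158], [0.546, 0.189, 0.151], [0.528, 0.169, 0.151], [0.541, 0.174, 0.153], [0.553, 0.179, 0.155], [0.543, 0.17, 0.152], [0.551, 0.182, 0.149], [0.566, 0.182, 0.154], [0.541, 0.162, 0.151], [0.55, 0.172, 0.149], [0.561, 0.179, 0.15], [0.574, 0.182, 0.154], [0.542, 0.167, 0.146], [0.539, 0.194, 0.131], [0.577, 0.184, 0.15], [0.543, 0.165, 0.143], [0.539, 0.195, 0.127], [0.538, 0.161, 0.139], [0.552, 0.163, 0.144], [0.575, 0.188, 0.139], [0.546, 0.16, 0.139], [0.539, 0.195, 0.119], [0.581, 0.185, 0.139], [0.549, 0.162, 0.135], [0.543, 0.195, 0.116], [0.542, 0.155, 0.132], [0.553, 0.163, 0.132], [0.542, 0.203, 0.108], [0.543, 0.159, 0.127], [0.538, 0.196, 0.106], [0.579, 0.189, 0.125], [0.551, 0.16, 0.126], [0.543, 0.154, 0.121], [0.552, 0.165, 0.119], [0.545, 0.157, 0.117], [0.58, 0.181, 0.118], [0.548, 0.158, 0.114], [0.576, 0.188, 0.109], [0.55, 0.156, 0.112], [0.581, 0.18, 0.111], [0.548, 0.159, 0.105], [0.
[... 318 characters left out ...]
 [0.553, 0.164, 0.131], [0.546, 0.177, 0.16], [0.548, 0.167, 0.15], [0.553, 0.161, 0.11], [0.543, 0.185, 0.163], [0.544, 0.175, 0.154], [0.546, 0.166, 0.139], [0.551, 0.159, 0.105], [0.541, 0.187, 0.157], [0.541, 0.175, 0.158], [0.542, 0.165, 0.148], [0.547, 0.158, 0.11], [0.538, 0.186, 0.158], [0.538, 0.175, 0.156], [0.539, 0.165, 0.148], [0.544, 0.158, 0.109], [0.537, 0.193, 0.151], [0.535, 0.18, 0.16], [0.538, 0.164, 0.134], [0.542, 0.156, 0.103], [0.533, 0.19, 0.154], [0.532, 0.178, 0.156], [0.53, 0.19, 0.154], [0.533, 0.203, 0.112], [0.532, 0.205, 0.1], [0.524, 0.173, 0.15], [0.521, 0.173, 0.151], [0.515, 0.175, 0.156], [0.512, 0.173, 0.155], [0.509, 0.169, 0.159], [0.507, 0.168, 0.15]]
```

View pics/c1.png

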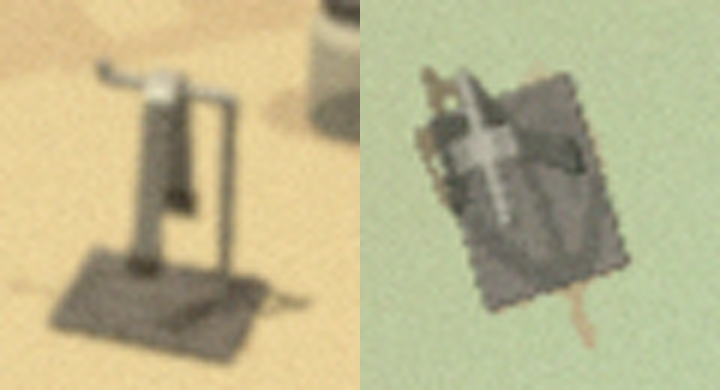

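View pics/c2.png

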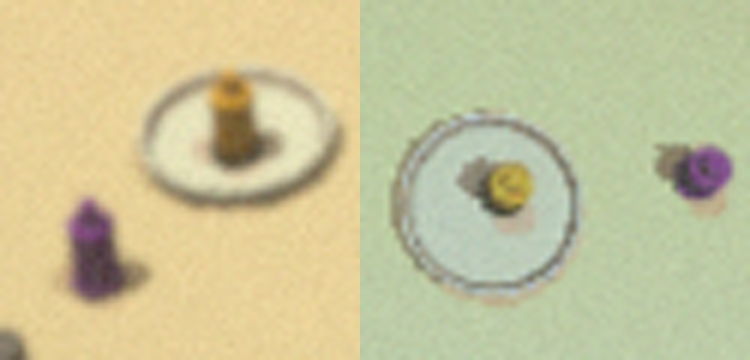

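The brass one standing in the dish (top 309,216; scene 194,234) is the valve. The purple one (top 343,214; scene 171,256) stands outside the dish and is the look-alike. The tongs hang on the peg at top (196,205), their bright bend at scene (267,155). Next I'll measure them accurately.

```bash
python3 - <<'E'
from h import *
s=load("scene0.npz");t=load("top0.npz")
# base plate by depth/colour in top
hsv=cv2.cvtColor(t["img"],cv2.COLOR_RGB2HSV); 
P=cloud(t)
roi=np.zeros((384,512),bool); roi[180:245,180:230]=1
print(hsv[230,208],hsv[230,170],hsv[222,215])
m=((hsv[...,1]<70)&(hsv[...,2]<125)&roi).astype(np.uint8)
m=cv2.morphologyEx(m,cv2.MORPH_OPEN,np.ones((2,2)))
cs,_=cv2.findContours(m,cv2.RETR_EXTERNAL,cv2.CHAIN_APPROX_NONE)
c=max(cs,key=cv2.contourArea); 
W=np.array([plane(t,u,v,.008)[:2] for u,v in c[:,0]],np.float32)*1000
print("base rect",cv2.minAreaRect(W))
# peg & post
for n,q in(("s",s),("t",t)):
    C=cloud(q); m=(C[...,2]>.145)&(C[...,2]<.17)&(abs(C[...,0]-.54)<.05)&(abs(C[...,1]-.18)<.05)
    p=C[m]; far=p[(p[:,0]>.56)|(p[:,0]<.528)]
    vx,vy,x0,y0=cv2.fitLine(far[:,:2].astype(np.float32),cv2.DIST_HUBER,0,.01,.01).ravel()
    print(n,"peg dir deg",np.degrees(np.arctan2(vy,vx)),"pt",x0,y0,"ends",far[:,0].min(),far[:,0].max())
    post=C[(C[...,2]>.03)&(C[...,2]<.13)&(C[...,0]>.565)&(C[...,0]<.6)&(abs(C[...,1]-.185)<.02)]
    print(" post",len(post),np.median(post,0) if len(post) else 0)
    b=C[(C[...,2]>.154)&(C[...,2]<.165)&(C[...,0]>.528)&(C[...,0]<.558)&(abs(C[...,1]-.18)<.025)]
    print(" bend",len(b),b.mean(0),b.min(0),b.max(0))
# bright bend
for n,q,x0,y0,w,h in(("s",s,255,148,25,15),("t",t,188,195,16,18)):
    g=cv2.cvtColor(q["img"],cv2.COLOR_RGB2GRAY)[y0:y0+h,x0:x0+w]; print(n);print(g)
# valve, dish
for n,q,x0,y0,w,h in(("s",s,183,220,22,26),("t",t,300,205,18,20)):
    H=cv2.cvtColor(q["img"],cv2.COLOR_RGB2HSV)[y0:y0+h,x0:x0+w]
    m=(H[...,1]>110).astype(np.uint8); ys,xs=np.nonzero(m)
    print(n,"valve px",len(xs),xs.mean()+x0,ys.mean()+y0,xs.min()+x0,xs.max()+x0,ys.min()+y0,ys.max()+y0)
    C=cloud(q)[y0:y0+h,x0:x0+w][m>0]; print(C[C[:,2]>.03].mean(0),C[:,2].max())
    u,v=xs.mean()+x0,ys.mean()+y0
    print(plane(q,u,v,.045),plane(q,u,v,.031))
E
```

```text
[ 37  54 117] [ 36  52 118] [22 37 76]
base rect ((534.4395751953125, 171.95635986328125), (160.57705688476562, 210.12828063964844), 88.94650268554688)
s peg dir deg 16.299295 pt 0.544346 0.17559318 ends 0.5044423225843476 0.5797236423760357
 post 62 [0.57806063 0.1862156  0.08435998]
 bend 14 [0.54186809 0.17590363 0.15612031] [0.53420538 0.16466022 0.15441685] [0.55264949 0.1872146  0.15756907]
t peg dir deg 16.70756 pt 0.53538096 0.17962788 ends 0.5026927708513994 0.5778574710559284
 post 16 [0.57329013 0.18908031 0.08011226]
 bend 49 [0.54175964 0.18222248 0.15711775] [0.53017394 0.16676007 0.15411502] [0.55634756 0.19535503 0.16347221]
s
[[115 115 111 116 115 115 116 114 116 117 115 114 118 115 118 118 119 121
  124 121 122 123 122 125 124]
 [112 108 107 110 113 115 116 117 117 120 118 120 120 121 123 121 123 126
  124 124 123 125 122 125 123]
 [107  96  94 100 111 115 118 119 119 121 121 124 124 123 124 126 124 126
  124 124 125 127 123 125 124]
 [109  87  77  91 107 115 118 120 117 122 121 118 117 119 118 116 122 125
  123 125 123 125 123 126 124]
 [114  92  76  87  99 103 111
[... 2037 characters left out ...]
  90  74  68  67  70  59  60]
 [ 83  60  50  52  53  58  68  65  92  93  71  61  70  70  62  59]
 [ 72  51  42  46  49  62  66  62  84  94  80  72  71  72  66  59]
 [ 76  71  53  48  47  61  66  68  81 100  94  76  72  70  72  60]
 [ 85  65  51  51  49  66  66  66  68  90  89  71  68  70  72  70]]
s valve px 89 193.37078651685394 233.82022471910113 190 197 226 241
[ 0.53130671 -0.18077905  0.06141822] 0.9414950171314954
[ 0.52578927 -0.17503916  0.045     ] [ 0.5140821  -0.16368442  0.031     ]
t valve px 43 309.4186046511628 215.8372093023256 306 313 213 219
[ 0.51032015 -0.15892042  0.04698833] 0.059493208397759956
[ 0.50931266 -0.15933694  0.045     ] [ 0.51087799 -0.16098457  0.031     ]
```

```bash
cat >> h.py <<'E'
def delta(st,target,yawy):
    """target TCP, yawy: desired heading (deg) of tool y; tool down. prints tool-frame shift cm and turn deg"""
    M=R.from_rotvec(st["orientation"]).as_matrix()
    a=np.radians(yawy); y=np.array([np.cos(a),np.sin(a),0]); z=np.array([0,0,-1.]); x=np.cross(y,z)
    G=np.stack([x,y,z],1)
    return (M.T@(np.array(target)-st["eef_pos"])*100).round(2), np.degrees(R.from_matrix(M.T@G).as_rotvec()).round(1)
E
python3 - <<'E'
from h import *
from rig import env
s=load("scene0.npz");t=load("top0.npz")
g=cv2.cvtColor(t["img"],cv2.COLOR_RGB2GRAY)
for th in(85,92):
    m=np.zeros_like(g); m[190:235,183:225]=(g[190:235,183:225]<th); m=cv2.morphologyEx(m,cv2.MORPH_OPEN,np.ones((3,3)))
    c=max(cv2.findContours(m,0,cv2.CHAIN_APPROX_NONE)[0],key=cv2.contourArea)
    W=np.array([plane(t,u,v,.008)[:2] for u,v in c[:,0]],np.float32)*1000
    print(th,cv2.minAreaRect(W))
    # right long edge & bottom edge
for u,v in [(195.3,204.4)]: print("bend top",plane(t,u,v,.158))
print("bend scene",plane(s,267,154.5,.158))
# dish circle
H=cv2.cvtColor(t["img"],cv2.COLOR_RGB2HSV)
C=cloud(t); v=C[205:228,298:322].reshape(-1,3); 
print("valve top pts",v[(v[:,2]>.04)].mean(0),v[(v[:,2]>.04)].min(0),v[(v[:,2]>.04)].max(0))
print("purple",plane(t,343,213.5,.045))
c=np.array([.541,.180]); print(delta(env.read_state(),[c[0],c[1],.26],106.5))
E
```

```text
85 ((538.3644409179688, 183.4459686279297), (113.20681762695312, 86.86067199707031), 17.49880599975586)
92 ((545.29345703125, 187.23382568359375), (132.7248077392578, 90.85845184326172), 16.725048065185547)
bend top [0.53979129 0.17969535 0.158     ]
bend scene [0.54950444 0.16649792 0.158     ]
valve top pts [ 0.48996156 -0.136533    0.23814671] [ 0.36571278 -0.17070257  0.04011532] [ 0.52187704 -0.00818691  1.32932804]
purple [ 0.51341816 -0.26452174  0.045     ]
(array([-42.68, -24.64,  -1.25]), array([ -0.1,  -0.1, -39.6]))
```

play_rows(motion=[[100,0,0,0,0,0,-10],[100,0,0,0,0,0,-10],[100,0,0,0,0,0,-10],[100,0,0,0,0,0,-9.6],[100,0,0,0,0,0,0]], grip_force=25)

```text
time: 0.72
eef_pos: [0.2444, 0.5728, 0.2434]
orientation: [0.481, -3.099, 0.01]
force: [-0.6, -0.4, -0.8]
opening: 0.996
```

```bash
python3 -c "
from h import *
from rig import env
st=env.read_state();print(st['joint_pos']);print(delta(st,[.54,.1795,.26],106.5))"
```

```text
[ 1.04803045e+00  5.53091183e-02  1.61839075e+00 -5.71225618e-06
  1.47600659e+00 -8.30806013e-01]
(array([-16.24, -46.45,  -1.5 ]), array([-0.3, -0.3,  1.1]))
```

play_rows(motion=[[100,-1.8,-5.2,-0.3,0,0,0],[100,-1.8,-5.2,-0.3,0,0,0],[100,-1.8,-5.2,-0.3,0,0,0],[100,-1.8,-5.2,-0.3,0,0,0],[100,-1.8,-5.2,-0.3,0,0,0],[100,-1.8,-5.2,-0.2,0,0,0],[100,-1.8,-5.2,0,0,0,1],[100,-1.8,-5.2,0,0,0,0]])

```text
time: 1.72
eef_pos: [0.5084, 0.2087, 0.2605]
orientation: [0.426, -3.107, 0.012]
force: [0.3, 0.6, 0.8]
opening: 0.993
```

```bash
python3 -c "
from h import *
from rig import env
st=env.read_state();print(st['joint_pos']);print(delta(st,[.54,.1795,.26],106.5))"
```

```text
[ 0.25731533 -0.13014121  1.77039409 -0.00669648  1.50754579 -1.58536089]
(array([-2.25, -3.66,  0.06]), array([-0.4, -0.4, -0.9]))
```

play_rows(motion=[[100,-2.2,-3.6,0,-0.4,-0.4,-0.9],[100,0,0,0,0,0,0],[100,0,0,0,0,0,0]])

```text
time: 2.1
eef_pos: [0.541, 0.1759, 0.2598]
orientation: [0.431, -3.111, -0.001]
force: [-0.7, -0.1, -1.2]
opening: 0.998
```

```bash
python3 -c "
from h import *
from rig import env
st=env.read_state();print(st['joint_pos']);print(delta(st,[.54,.1795,.119],106.5))
s=env.snapshot('scene');crop(s,215,90,110,120,5,'s1.png')"
```

```text
[ 1.83183191e-01 -8.68341848e-02  1.73155001e+00  8.12836047e-04
  1.49757134e+00 -1.66277369e+00]
(array([-1.000e-02,  3.600e-01,  1.408e+01]), array([ 0.1, -0. , -0.7]))
```

View pics/s1.png

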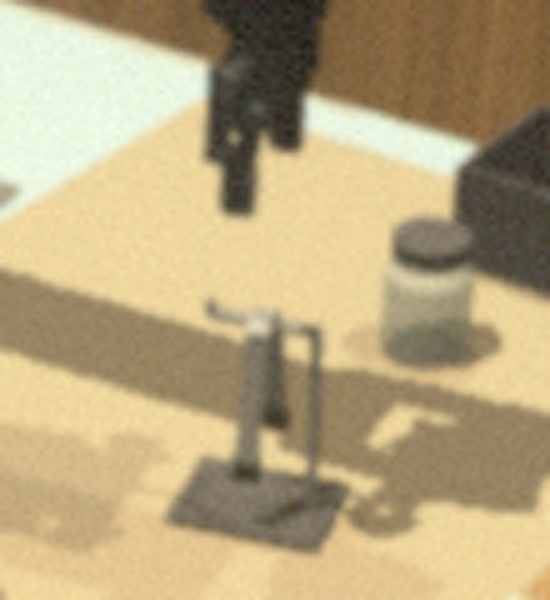

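The gripper is centred above the tongs: finger mid at crop column 262, bend at column 262. Now going down.

play_rows(motion=[[100,0,0.3,2.5,0,0,-0.6],[100,0,0,2.5,0,0,0],[100,0,0,2.5,0,0,0],[100,0,0,2.5,0,0,0],[100,0,0,1.5,0,0,0],[100,0,0,0,0,0,0]])

```text
time: 2.9
eef_pos: [0.5363, 0.1864, 0.143]
orientation: [-0.459, 3.106, 0.003]
force: [-0.2, -0.2, 0.9]
opening: 0.999
```

```bash
python3 -c "
from h import *
from rig import env
st=env.read_state();print(delta(st,[.54,.1795,.119],106.5))
s=env.snapshot('scene');crop(s,215,110,110,100,6,'s2.png')
s=env.snapshot('top');crop(s,165,165,80,80,7,'t2.png')"
```

```text
(array([-0.16, -0.77,  2.4 ]), array([0.1, 0.1, 0.3]))
```

View pics/s2.png

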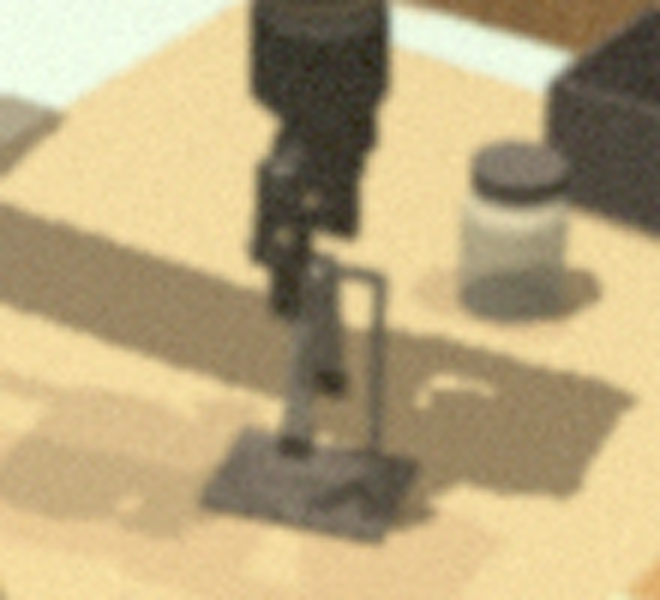

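View pics/t2.png

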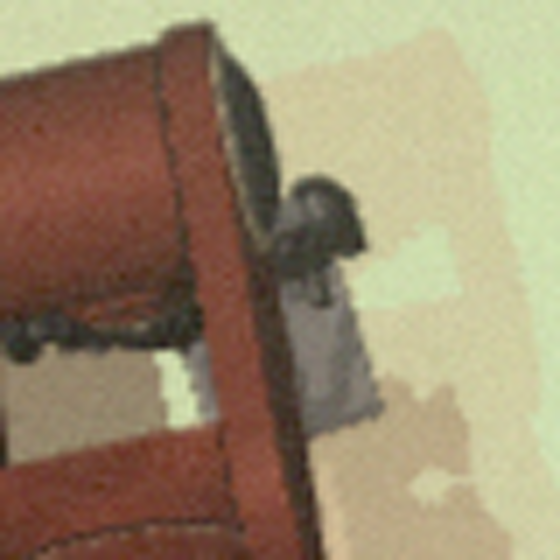

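play_rows(motion=[[100,-0.1,-0.7,0.5,0,0,0.3],[100,0,0,0,0,0,0]])

```text
time: 3.25
eef_pos: [0.5421, 0.1798, 0.142]
orientation: [-0.448, 3.1, 0.003]
force: [0.5, 0.4, 0.4]
opening: 0.999
```

```bash
python3 -c "
from h import *
from rig import env
st=env.read_state();print(delta(st,[.54,.1795,.119],106.5))
s=env.snapshot('scene');crop(s,225,130,80,80,7,'s3.png')
M=R.from_rotvec(st['orientation']).as_matrix()
for dy in(-.043,.043):print(proj(s,st['eef_pos']+M@[0,dy,.004])-[225,130])
print(proj(s,[[.54,.1795,.158]])-[225,130])"
```

```text
(array([0.23, 0.03, 2.3 ]), array([ 0. ,  0.5, -0. ]))
[[38.1880435  33.90773003]]
[[46.37214266 21.00766052]]
[[41.88343237 21.9425478 ]]
```

View pics/s3.png

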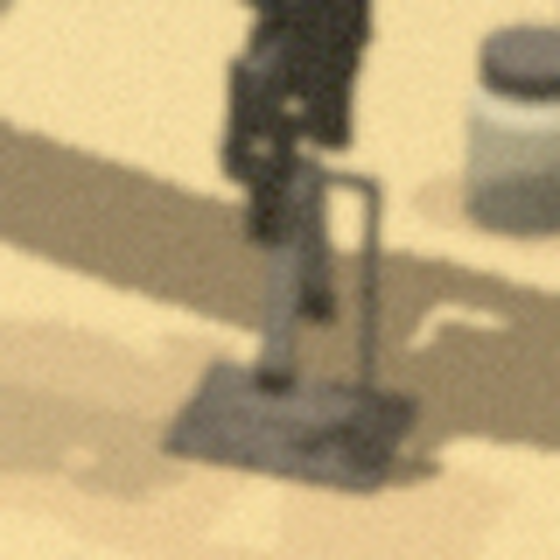

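play_rows(motion=[[100,0.1,0,1.2,0,0,0],[100,0,0,1,0,0,0],[100,0,0,0,0,0,0]])

```text
time: 3.68
eef_pos: [0.5415, 0.1796, 0.119]
orientation: [-0.448, 3.1, 0.003]
force: [-0.5, 0.5, -1.2]
opening: 0.999
```

```bash
python3 -c "
from h import *
from rig import env
import time
for i in range(4):
  s=env.snapshot('scene');st=env.read_state();print(delta(st,[.54,.1795,.119],106.5),st['force'])
crop(s,225,130,80,80,7,'s4.png')"
```

```text
(array([0.18, 0.03, 0.04]), array([ 0. ,  0.6, -0.1])) [0.48759354 0.15527999 1.04274685]
(array([0.22, 0.04, 0.1 ]), array([ 0. ,  0.7, -0.1])) [-0.26246032 -0.089501    0.21625643]
(array([0.24, 0.04, 0.14]), array([ 0. ,  0.7, -0.1])) [-0.16400477 -0.25031297  0.16803786]
(array([0.26, 0.04, 0.18]), array([ 0. ,  0.7, -0.1])) [-0.30164549  0.29595456 -0.05445897]
```

View pics/s4.png

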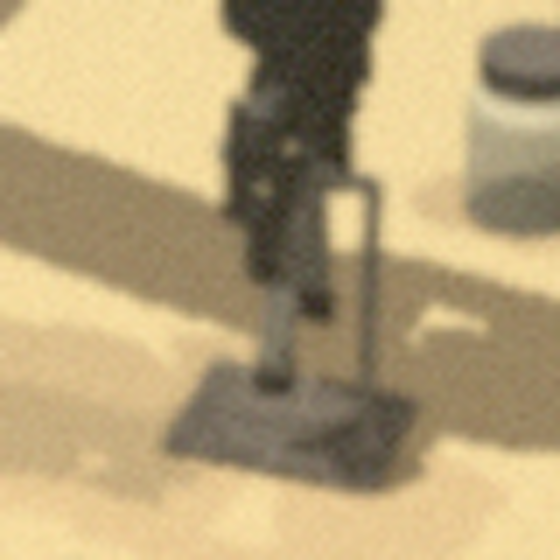

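play_rows(motion=[[60,0.2,0,0.1,0,0.5,0],[48,0,0,0,0,0,0],[44,0,0,0,0,0,0],[44,0,0,0,0,0,0],[44,0,0,0,0,0,0],[44,0,0,0,0,0,0]], grip_force=25)

```text
time: 4.62
eef_pos: [0.5414, 0.1795, 0.1211]
orientation: [-0.449, 3.104, 0.002]
force: [0.1, 0.1, 0.5]
opening: 0.435
```

```bash
python3 -c "
from h import *
from rig import env
s=env.snapshot('scene');st=env.read_state();print(delta(st,[.54,.1795,.119],106.5),st['force'],st['opening'])
crop(s,225,130,80,80,7,'s5.png')"
```

```text
(array([0.13, 0.04, 0.21]), array([ 0. ,  0.3, -0.1])) [-0.56802981 -0.09032009  0.55695261] 0.4413360022445877
```

View pics/s5.png

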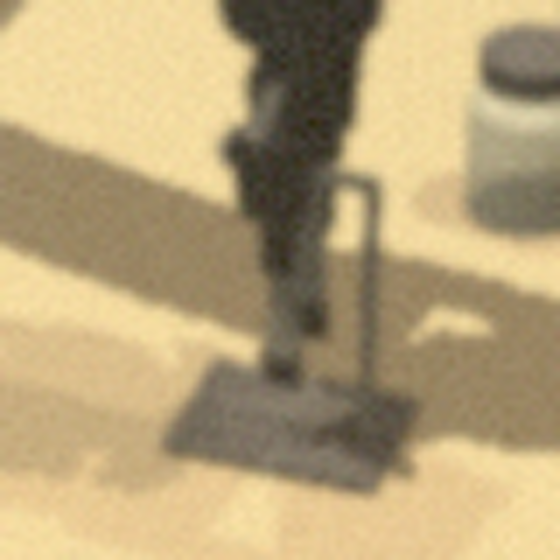

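Both arms are squeezed in; tips at crop (285,372) and (315,325). Lifting straight up.

play_rows(motion=[[45,0,0,-1.5,0,0,0],[45,0,0,-2,0,0,0],[45,0,0,-2,0,0,0],[45,0,0,-2,0,0,0],[45,0,0,0,0,0,0]])

```text
time: 5.3
eef_pos: [0.5418, 0.1795, 0.2037]
orientation: [-0.448, 3.1, 0.002]
force: [-0.4, 0.1, -0.6]
opening: 0.451
```

```bash
python3 -c "
from h import *
from rig import env
s=env.snapshot('scene');st=env.read_state();print(delta(st,[.54,.1795,.25],106.5),st['force'],st['opening'])
crop(s,225,110,80,80,7,'s6.png')"
```

```text
(array([ 0.07,  0.04, -4.77]), array([-0. ,  0.4, -0. ])) [ 0.32639846 -0.14915618 -0.50642269] 0.4503279969190732
```

View pics/s6.png

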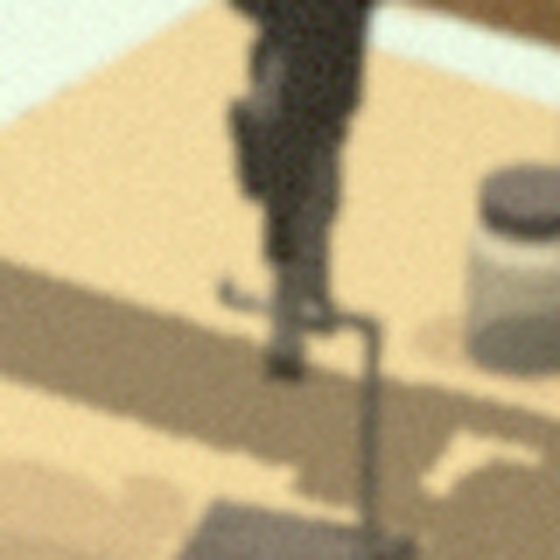

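The tongs came up with the gripper; near tip at crop (284,368). Continuing up.

play_rows(motion=[[45,0,0,-2,0,0,0],[45,0,0,-2,0,0,0],[45,0,0,-2,0,0,0],[45,0,0,0,0,0,0],[45,0,0,0,0,0,0]])

```text
time: 5.98
eef_pos: [0.5402, 0.1791, 0.2659]
orientation: [-0.448, 3.103, 0.002]
force: [-0.2, -0.3, -1.2]
opening: 0.451
```

```bash
python3 -c "
from h import *
from rig import env
s=env.snapshot('scene');st=env.read_state();print(delta(st,[.54,.1795,.26],106.5),st['force'],st['opening'])
crop(s,225,90,80,80,7,'s7.png')
M=R.from_rotvec(st['orientation']).as_matrix();e=st['eef_pos']
for dy in(-.0,.0265,-.0265): print(proj(s,e+M@[0,dy,.064])-[225,90], proj(s,e+M@[0,dy,.074])-[225,90])
t=env.snapshot('top'); crop(t,270,170,100,80,7,'t7.png')
np.savez('top7.npz',**t)
print(delta(st,[.51,-.16,.23],106.5),delta(st,[.51,-.16,.23],90))
"
```

```text
(array([0.03, 0.04, 0.61]), array([ 0. ,  0.4, -0.1])) [ 0.57841698  0.98134931 -0.9423116 ] 0.4524163296797249
[[42.28219372 50.2543458 ]] [[42.24621546 52.96691058]]
[[44.83495732 46.46563451]] [[44.78953011 49.15697991]]
[[39.65964307 54.14663227]] [[39.63364979 56.8805805 ]]
(array([ 12.54, -31.67,   3.52]), array([ 0. ,  0.4, -0.1])) (array([ 12.54, -31.67,   3.52]), array([ 0.1,  0.4, 16.4]))
```

View pics/s7.png

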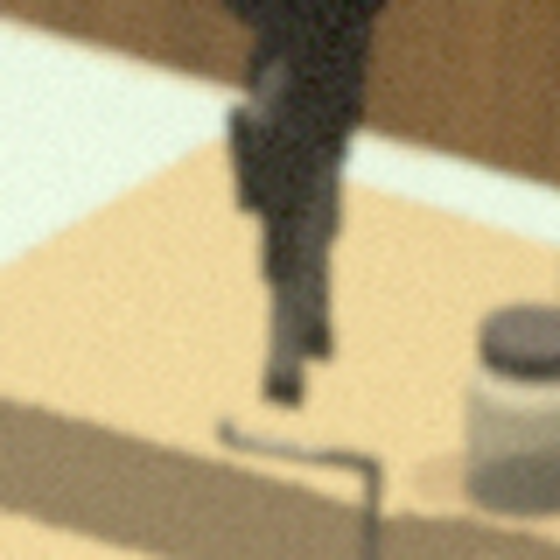

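View pics/t7.png

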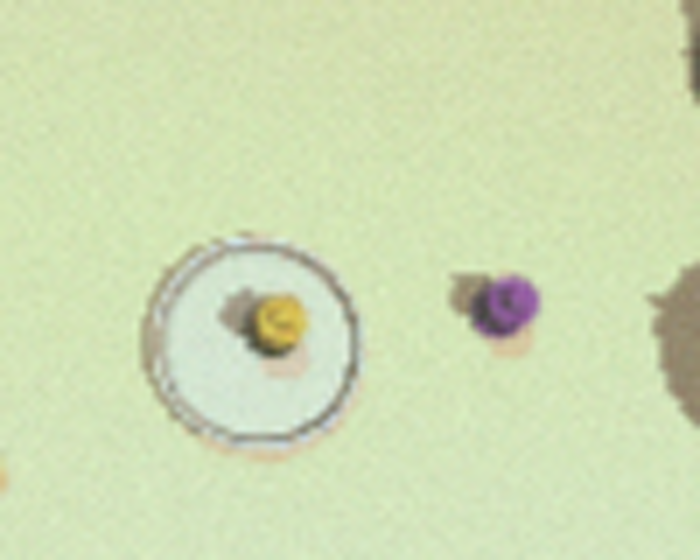

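Near tip is where the geometry predicts it (expected crop (277,398), seen (282,403)), so the grip is good. Moving over the dish; then I'll turn so that the scene camera sees the gap side-on.

play_rows(motion=[[45,1.5,-3.8,0.1,0,0,0],[45,1.5,-3.8,0.1,0,0,0],[45,1.5,-3.8,0.1,0,0,0],[45,1.5,-3.8,0.1,0,0,0],[45,1.5,-3.8,0.1,0,0,0],[45,1.5,-3.8,0.1,0,0,0],[45,1.5,-3.8,0.1,0,0,0],[45,0,0,0,0,0,0]])

```text
time: 7.08
eef_pos: [0.5111, -0.1132, 0.2496]
orientation: [0.452, -3.103, -0.007]
force: [0.1, -0.0, -2.0]
opening: 0.45
```

play_rows(motion=[[45,0,0,0,0,0,8],[45,0,0,0,0,0,8],[45,0,0,0,0,0,8],[45,0,0,0,0,0,8],[45,0,0,0,0,0,8],[45,0,0,0,0,0,8],[45,0,0,0,0,0,8],[45,0,0,0,0,0,0]])

```text
time: 8.07
eef_pos: [0.5095, -0.1051, 0.2436]
orientation: [-1.09, -2.927, -0.009]
force: [-0.6, -0.9, -0.3]
opening: 0.452
```

```bash
python3 -c "
from h import *
from rig import env
s=env.snapshot('scene');st=env.read_state();print(delta(st,[.51,-.16,.20],46.5),st['eef_pos'],st['force'],st['opening'],st['joint_pos'])
crop(s,130,140,120,110,6,'s8.png')
M=R.from_rotvec(st['orientation']).as_matrix();e=st['eef_pos']
for dy in(-.0,.0265,-.0265): print(proj(s,e+M@[0,dy,.064])-[130,140], proj(s,e+M@[0,dy,.074])-[130,140])
"
```

```text
(array([-3.71, -4.11,  4.29]), array([-0.1, -1.1,  2.7])) [ 0.50943951 -0.10514673  0.24354458] [-0.24759812 -0.35851658 -0.44954757] 0.4504997433689133 [-0.34961495 -0.18648344  1.84875525  0.00578893  1.4980443  -1.20857171]
[[71.84147413 43.17010601]] [[72.05396856 45.966807  ]]
[[80.94193909 42.00505749]] [[81.11265818 44.79701452]]
[[62.67519564 44.34358002]] [[62.9300649  47.14502088]]
```

View pics/s8.png

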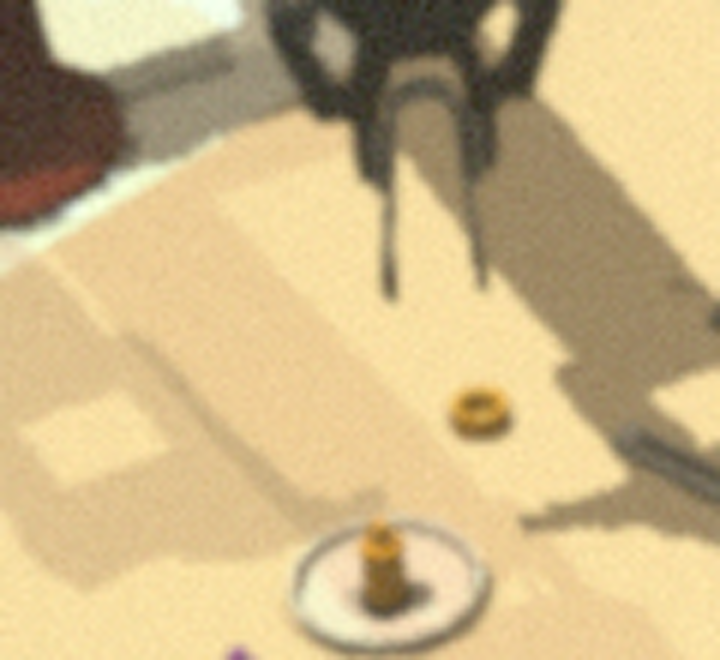

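```bash
python3 -c "
from h import *
from rig import env
s=env.snapshot('scene');st=env.read_state()
np.savez('s8.npz',**s)
M=R.from_rotvec(st['orientation']).as_matrix();e=st['eef_pos']
C=cloud(s); L=(C-e)@M  # tool frame
m=(np.abs(L[...,0])<.04)&(np.abs(L[...,1])<.045)&(L[...,2]>.018)&(L[...,2]<.1)
P=L[m]
for a,b in((.018,.03),(.03,.04),(.04,.05),(.05,.06),(.06,.07),(.07,.08),(.08,.1)):
  for sg in(-1,1):
    q=P[(P[:,2]>=a)&(P[:,2]<b)&(P[:,1]*sg>0)]
    if len(q): print(a,sg,len(q),q.mean(0).round(4))
m2=(np.abs(L[...,0])<.03)&(np.abs(L[...,1])<.02)&(L[...,2]>-.06)&(L[...,2]<0.018)
print(L[m2].round(3)[::6].tolist())
crop(s,185,140,40,60,10,'s9.png')
print(proj(s,[e+M@[0,0,-.035],e+M@[0.008,0,-.035],e+M@[-.008,0,-.035]])-[185,140])
"
```

```text
0.018 -1 5 [-0.0096 -0.0202  0.023 ]
0.018 1 5 [-0.0071  0.0174  0.0249]
0.03 -1 2 [-0.0092 -0.0216  0.0344]
0.03 1 5 [-0.0073  0.0178  0.0365]
0.04 -1 4 [-0.003  -0.0224  0.0464]
0.04 1 3 [-0.0073  0.0198  0.0461]
0.05 -1 5 [ 0.0007 -0.0236  0.0553]
0.05 1 7 [-0.0042  0.0194  0.0574]
0.06 -1 11 [-0.0042 -0.0228  0.0643]
0.06 1 5 [-0.0105  0.0204  0.0656]
0.07 -1 8 [-0.0068 -0.0238  0.0739]
0.07 1 5 [-0.0068  0.0206  0.0732]
[[-0.009, 0.001, -0.06], [-0.012, -0.004, -0.059], [-0.012, 0.012, -0.057], [-0.014, 0.017, -0.054], [-0.019, 0.019, -0.054], [-0.015, -0.016, -0.05], [0.007, 0.008, -0.033], [0.001, -0.004, -0.035], [0.008, 0.013, -0.028], [-0.002, -0.007, -0.034], [-0.001, 0.009, -0.031], [-0.005, -0.011, -0.033], [-0.007, 0.006, -0.032], [-0.001, -0.016, -0.028], [0.014, 0.019, -0.014], [-0.0, 0.02, -0.019], [-0.01, -0.015, -0.024], [-0.008, 0.016, -0.015], [-0.004, 0.019, -0.009], [-0.008, -0.015, -0.01], [-0.001, 0.018, 0.003], [-0.006, -0.019, 0.002], [-0.007, -0.016, 0.004], [-0.011, 0.016, 0.01], [-0.008, -0.017, 0.014]]
[[14.58102961 14.03025701]
 [14.1906715  12.51888009]
 [14.97519968 15.55639301]]
```

View pics/s9.png

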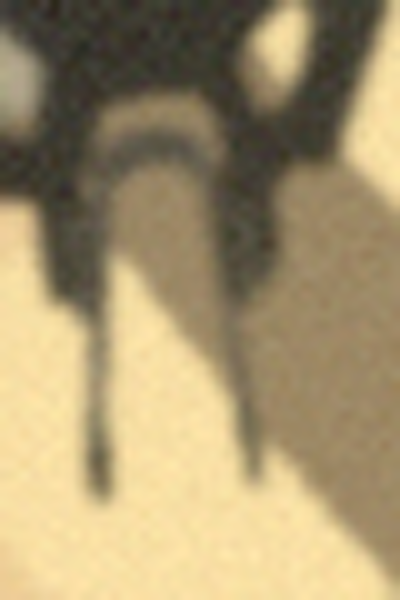

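```bash
python3 -c "
from h import *
s=load('s8.npz');t=load('top7.npz')
V=np.array([.51,-.16,0])
for n,q,x0,y0,w,h in(('s',s,183,220,22,26),('t',t,300,205,18,20)):
  H=cv2.cvtColor(q['img'],cv2.COLOR_RGB2HSV)[y0:y0+h,x0:x0+w]
  m=(H[...,1]>110).astype(np.uint8);m=cv2.morphologyEx(m,cv2.MORPH_CLOSE,np.ones((3,3)))
  n_,l,stt,c=cv2.connectedComponentsWithStats(m); i=1+stt[1:,4].argmax(); print(n,stt[i]+[x0,y0,0,0,0],c[i]+[x0,y0])
  for z in(.005,.031,.045,.057): print(z,proj(q,V+[0,0,z]).round(1))
for r in range(8,20):
  print(cv2.cvtColor(t['img'],cv2.COLOR_RGB2HSV)[205+r-3,302:318,1])
"
```

```text
s [190 226   8  16  91] [193.3956044  233.79120879]
0.005 [[193.8 239.1]]
0.031 [[193.2 232.6]]
0.045 [[192.8 229.1]]
0.057 [[192.5 226. ]]
t [306 213   8   7  42] [309.45238095 215.76190476]
0.005 [[308.2 217. ]]
0.031 [[309.1 216.1]]
0.045 [[309.6 215.6]]
0.057 [[310.1 215.2]]
[23 24 28 24 24 24 29 23 21 27 34 28 24 27 30 37]
[26 28 27 23 28 30 31 29 33 27 26 21 28 28 25 36]
[31 35 38 42 30 48 78 93 96 97 56 32 28 21 24 24]
[ 29  47  43  45  62 114 144 160 166 152 128  39  24  28  24  26]
[ 40  45  42  48  93 142 164 156 153 162 160  89  32  24  24  30]
[ 52  48  44  50 124 155 145 152 155 162 155 104  38  28  28  26]
[ 28  46  48  56 118 148 154 158 157 164 160 124  46  29  26  28]
[ 27  30  44  67 107 154 148 155 155 160 152  80  31  28  26  24]
[ 19  22  25  36  78 131 147 148 168 157 122  44  23  24  22  22]
[ 23  24  23  24  54 102 109 134 131 118  64  41  25  24  26  26]
[24 24 21 24 26 38 67 87 45 44 38 38 25 24 26 26]
[26 27 23 20 23 28 45 42 40 46 39 38 24 23 26 26]
```

(.510, -.160) reprojects to within half a pixel in both views. Moving above the valve.

play_rows(motion=[[45,-1.9,-2.1,0.5,0,-0.5,1.2],[45,-1.8,-2,0.5,0,-0.5,1.2],[45,0,0,1,0,0,0],[45,0,0,1,0,0,0],[45,0,0,0,0,0,0]])

```text
time: 8.8
eef_pos: [0.5101, -0.159, 0.211]
orientation: [-1.143, -2.923, -0.001]
force: [-0.1, 0.2, -0.6]
opening: 0.447
```

```bash
cat > look.py <<'E'
from h import *
from rig import env
import sys
s=env.snapshot('scene');st=env.read_state();print(delta(st,[.51,-.16,.097],46.5),st['eef_pos'],st['force'],st['opening'])
crop(s,160,180,70,75,8,sys.argv[1])
M=R.from_rotvec(st['orientation']).as_matrix();e=st['eef_pos']
print("tip mid px",proj(s,e+M@[0,0,.065])-[160,180],"valve",proj(s,[.51,-.16,.031])-[160,180])
C=cloud(s); L=(C-e)@M
P=L[(np.abs(L[...,0])<.025)&(np.abs(L[...,1])<.04)&(L[...,2]>.055)&(L[...,2]<.08)]
for sg in(-1,1):
    q=P[(P[:,1]*sg>.014)]; print(sg,len(q),q.mean(0).round(4) if len(q) else 0)
E
python3 look.py s10.png
```

```text
(array([-0.06, -0.09, 11.47]), array([-0. , -0.1,  0.8])) [ 0.51037302 -0.15909023  0.21167798] [ 0.0821393   0.58620733 -1.52375983] 0.4511492204107309
tip mid px [[30.37246952 21.69386154]] valve [[33.18447135 52.63582969]]
-1 16 [-0.0079 -0.0228  0.0655]
1 13 [-0.0096  0.0203  0.0652]
```

View pics/s10.png

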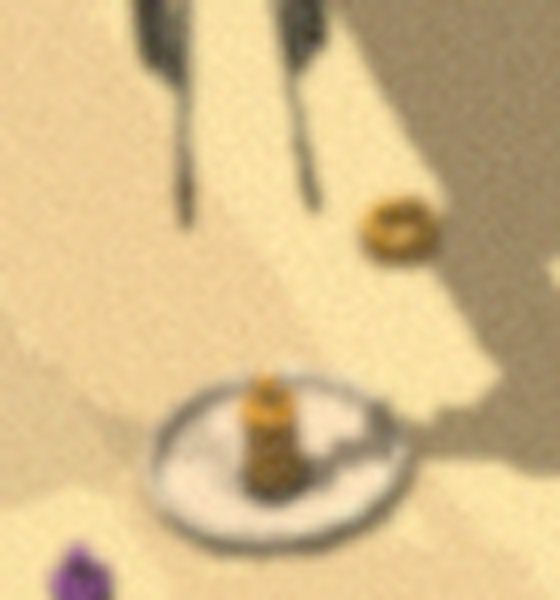

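Tips at crop (185,210) and (312,200), valve at (270,440). Lateral alignment matches the prediction; going down halfway.

play_rows(motion=[[45,0,0,1.6,0,0,0.8],[45,0,0,1.6,0,0,0],[45,0,0,1.6,0,0,0],[45,0,0,1.2,0,0,0],[45,0,0,0,0,0,0]])

```text
time: 9.48
eef_pos: [0.5099, -0.1577, 0.1467]
orientation: [-1.162, -2.915, -0.001]
force: [0.3, -0.8, -1.0]
opening: 0.448
```

```bash
python3 look.py s11.png
```

```text
(array([-0.14, -0.17,  5.04]), array([-0. , -0.2,  0. ])) [ 0.51026066 -0.15792296  0.14743283] [ 0.56445769 -0.0931673  -1.12334955] 0.4518612303871234
tip mid px [[32.37339422 38.95843767]] valve [[33.18447135 52.63582969]]
-1 13 [-0.0087 -0.0238  0.0668]
1 11 [-0.0055  0.0202  0.0661]
```

View pics/s11.png

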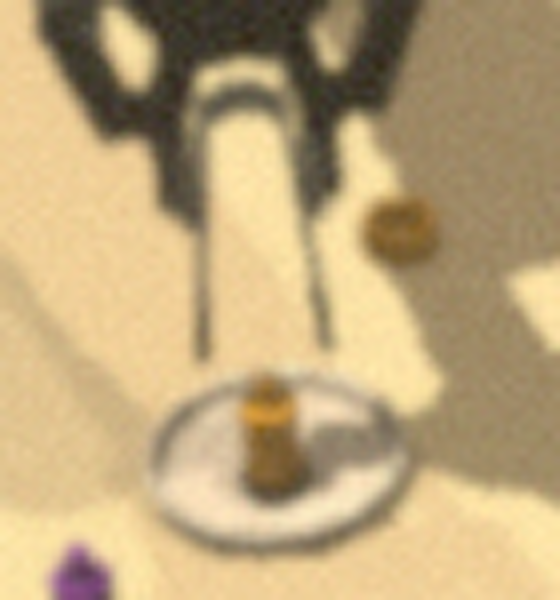

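play_rows(motion=[[45,-0.1,0,1.2,0,0,0],[45,0,0,1.2,0,0,0],[45,0,0,1,0,0,0],[45,0,0,0.8,0,0,0],[45,0,0,0,0,0,0]])

```text
time: 10.15
eef_pos: [0.5116, -0.159, 0.1034]
orientation: [-1.164, -2.917, -0.001]
force: [-0.1, 0.3, -1.3]
opening: 0.45
```

```bash
python3 look.py s12.png
```

```text
(array([ 0.08, -0.19,  0.69]), array([ 0., -0.,  0.])) [ 0.51188162 -0.1591352   0.1039414 ] [-1.4596928  -0.14552579 -0.52560848] 0.4518983741380707
tip mid px [[33.65685458 50.70434252]] valve [[33.18447135 52.63582969]]
-1 8 [-0.006  -0.0238  0.0686]
1 10 [-0.0072  0.0203  0.066 ]
```

View pics/s12.png

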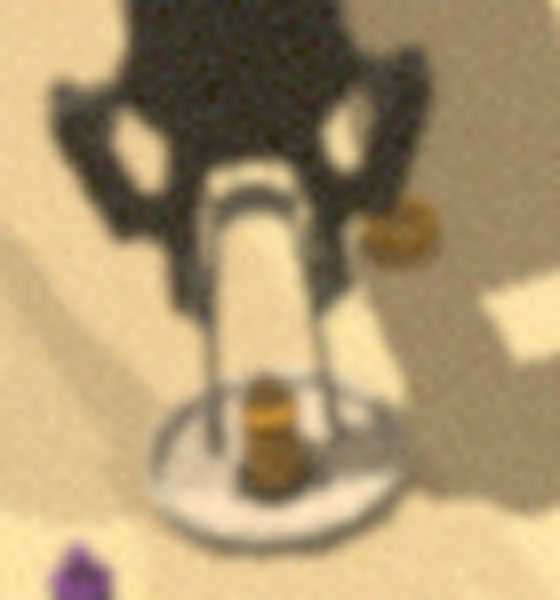

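Tips straddle the valve (216 and 337 against 272). Going down the last bit with a slight centring shift.

play_rows(motion=[[45,0,-0.15,0.6,0,0,0],[45,0,0,0,0,0,0],[45,0,0,0,0,0,0]])

```text
time: 10.58
eef_pos: [0.5114, -0.1607, 0.0986]
orientation: [1.163, 2.916, 0.001]
force: [0.4, 0.3, -0.1]
opening: 0.453
```

```bash
python3 look.py s13.png
```

```text
(array([ 0.14, -0.05,  0.15]), array([0.1, 0.1, 0. ])) [ 0.51137105 -0.16057813  0.09848456] [ 0.22189835  0.29900265 -0.49346173] 0.4492914987826172
tip mid px [[33.35652498 52.30279527]] valve [[33.18447135 52.63582969]]
-1 12 [-0.0044 -0.0239  0.0681]
1 10 [-0.0086  0.0203  0.0648]
```

View pics/s13.png

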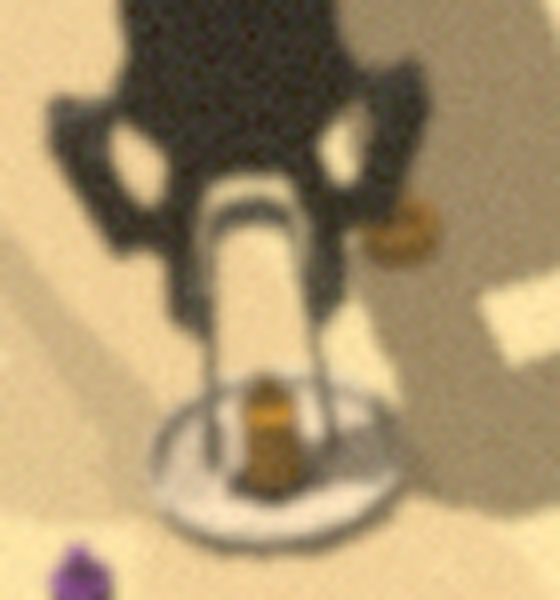

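play_rows(motion=[[42,0,0,0,0,0,0],[39,0,0,0,0,0,0],[36,0,0,0,0,0,0],[30,0,0,0,0,0,0],[20,0,0,0,0,0,0],[10,0,0,0,0,0,0],[10,0,0,0,0,0,0]], grip_force=35)

```text
time: 11.5
eef_pos: [0.5115, -0.1608, 0.099]
orientation: [1.163, 2.916, 0.0]
force: [0.3, 0.5, -0.7]
opening: 0.352
```

```bash
python3 look.py s14.png
```

```text
(array([ 0.17, -0.05,  0.2 ]), array([0.1, 0.1, 0. ])) [ 0.51155222 -0.16079408  0.09899467] [-0.81448792  0.5844635  -0.51447394] 0.35335360450847814
tip mid px [[33.34002374 52.24626107]] valve [[33.18447135 52.63582969]]
-1 6 [-0.0093 -0.0155  0.0648]
1 0 0
```

View pics/s14.png

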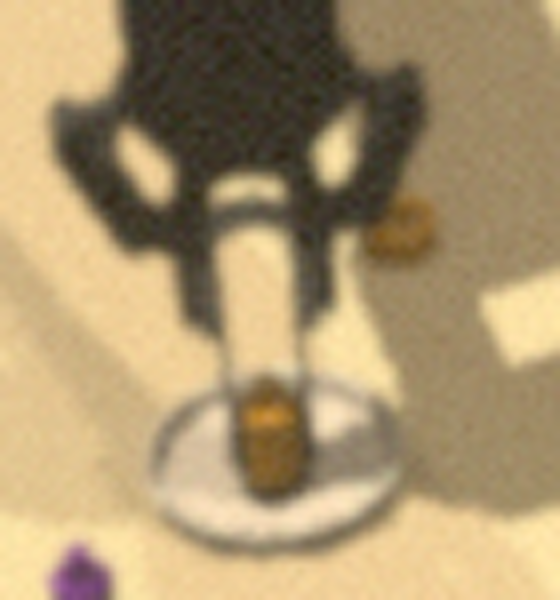

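The tips pinch the valve; opening 0.353 (30 mm) matches the parallel-arm figure of 31 mm. Lifting.

play_rows(motion=[[10,0,0,-0.5,0,0,0],[10,0,0,-1,0,0,0],[10,0,0,-1.5,0,0,0],[10,0,0,-1.5,0,0,0],[10,0,0,-1.5,0,0,0],[10,0,0,-1.5,0,0,0],[10,0,0,-1,0,0,0],[10,0,0,0,0,0,0]])

```text
time: 12.55
eef_pos: [0.5121, -0.1609, 0.1919]
orientation: [1.162, 2.913, 0.0]
force: [0.3, -0.8, -1.3]
opening: 0.352
```

play_rows(motion=[[10,0,0,-1,0,0,0],[10,0,0,-1.5,0,0,0],[10,0,0,-1.5,0,0,0],[10,0,0,-1,0,0,0],[10,0,0,-0.5,0,0,0],[10,0,0,0,0,0,0],[10,0,0,0,0,0,0],[10,0,0,0,0,0,0]])

```text
time: 13.55
eef_pos: [0.511, -0.1605, 0.249]
orientation: [1.163, 2.916, 0.001]
force: [1.1, 0.6, -1.0]
opening: 0.354
```

```bash
sed -i 's/160,180,70,75,8/150,130,90,90,6/' look.py; python3 look.py s15.png; python3 - <<'E'
from h import *
from rig import env
s=env.snapshot('scene'); crop(s,0,0,512,384,1.5,'s16.png')
st=env.read_state(); e=st['eef_pos'];M=R.from_rotvec(st['orientation']).as_matrix(); print(e,st['joint_velocities'].round(3))
print("pred",proj(s,e+M@[0,0,.066])-[150,130])
H=cv2.cvtColor(s['img'],cv2.COLOR_RGB2HSV); m=(H[...,1]>135)&(H[...,0]>10)&(H[...,0]<28); L=(cloud(s)-e)@M
k=m&(np.abs(L)<.1).all(-1)&(L[...,2]>.03)&(abs(L[...,1])<.013)
P=cloud(s)[k]; print(len(P),P.mean(0),P[:,2].min(),P[:,2].max())
E
```

```text
(array([ 0.13, -0.06, 15.19]), array([0.1, 0.1, 0. ])) [ 0.51097557 -0.16044332  0.24889896] [ 0.10219152  0.5195786  -1.58555263] 0.3527329282305662
tip mid px [[29.18633353 11.45128753]] valve [[33.18447135 52.63582969]]
-1 8 [-0.01   -0.0152  0.0664]
1 0 0
[ 0.51102305 -0.16048591  0.24901005] [-0.    -0.001 -0.001  0.001 -0.002 -0.001]
pred [[39.21614823 61.7250005 ]]
95 [ 0.51755153 -0.16710561  0.18270347] 0.15940684217385592 0.20578074210422204
```

View pics/s15.png

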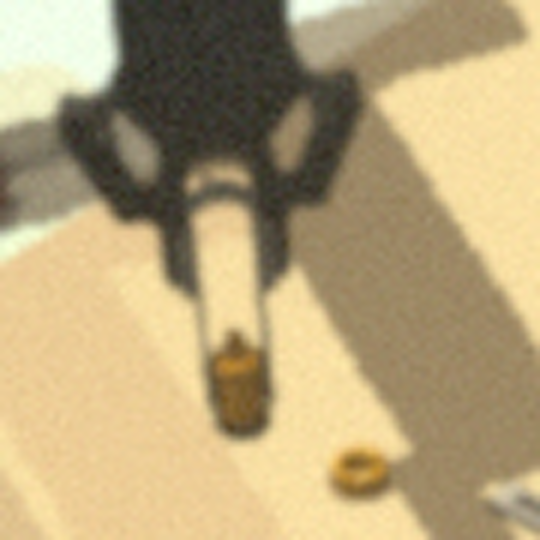

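View pics/s16.png

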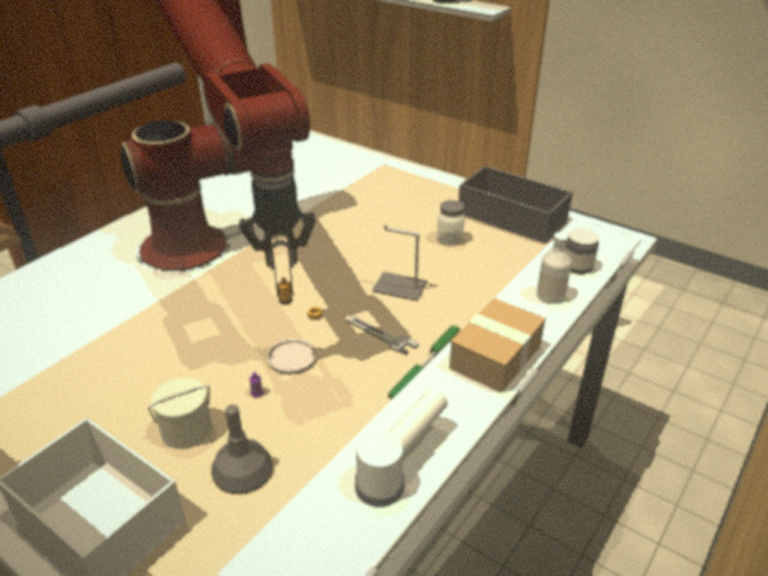

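The valve hangs upright between the tips (crop (238,390)). Its centre is about 0.18 m up, the dish is empty, the arm is at rest and the bystanders are in place. Handing in.

```bash
python3 -c "
from rig import env
print(env.job_done())"
```

```text
the job is handed in; nothing more can be done
None
```

I lifted the tongs straight up off the peg, carried them over the soaking dish and squeezed them shut on the brass valve at 35 N. I then raised the valve and handed the job in at about 14 s, still holding it. No verdict was reported.

**Last checks:**
- **Grip:** The gripper opening held at 0.353, about 30 mm, which fits arms closed to parallel (31 mm given).
- **Height:** The valve hung upright between the tips with its centre about 0.18 m above the liner, well over the 95 mm needed.
- **Stillness:** Joint speeds were at most 0.002 rad/s.
- **Scene:** The last picture showed the dish empty and the bystanders and purple look-alike apparently in their original places. I judged this by eye and did not measure it.

**Disagreements:**
- **Tongs position:** My first height-plane reading of the tongs' bend differed by about 15 mm between the two views. I put this down to a poorly picked pixel, and the gripper's alignment was confirmed by eye before gripping.
- **Tip height:** The tips looked 2 to 3 mm lower than nominal, so I raised the grip height by 2 mm to allow for it.

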